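# Fit the keyed spindle to the sharpening machine's pulley

### The arm

A 6-joint arm with a two-finger parallel gripper is mounted at the origin on a cart in front of the work surface, level with it; the furniture and walls round the work are solid. World frame = base frame: x ahead of the robot, y to its left, z up, the work surface at z = 0. Lengths are in m, angles in degrees, forces in N, time in s.
With the tool pointing down it reaches from about 0.275 to 0.875 m from the base axis. Payload 12.5 kg.
Tool frame: the origin (TCP) lies between the finger pads; the fingertips stand 17 mm ahead of it and the grasp point (between the pads) lies 2 mm behind it (r.tip_reach is the distance from the TCP to the fingertips, in m); z points along the fingers, y is the line along which they close (so a half turn about z gives the same grasp; the last joint's range is limited). The gripper opens to 85 mm and grips with 20 to 120 N. Pads are 22 mm wide; open, the fingers measure 114 mm over their backs; the gripper's body (76 mm by 85 mm) begins 54 mm behind the grasp point. The pads swing forward as they close: fully open they stand 13 mm farther back than shut.
Start: joints at [-77.097, 20.094, 94.641, -0, 65.266, -4.847], TCP at [0.168, -0.524, 0.248] pointing down, gripper open.
Joint ranges: [-157.81, 157.81], [-45, 120.19], [0.68, 151.7], [-89.99, 269.99], [4.06, 180], [-164.3, 164.3]. Speed limits (degrees/s): [127.2, 127.2, 159.86, 180, 180, 180].

### API

Orientations are given as [roll, pitch, yaw] about the fixed x, y, z axes, in that order (R = Rz(yaw) Ry(pitch) Rx(roll)).
In Python, from plant import r gives the robot as it stands. The module is installed in compiled form; this text tells all that it offers. Calls block until the motion is done:
- r.move_pose(position, orientation): joint-space move of the TCP to a pose.
- r.movel(position, velocity=0.15, rot=None): straight line of the TCP; rot=None keeps the orientation; velocity is the mean speed in m/s.
- r.move_joints(angles): joint-space move.
- r.move_gripper(opening): opening from 0.0 (shut) to 1.0 (fully open); the grip force is fixed at half the most; returns when the fingers have stopped.
- r.pause(seconds).
- r.inverse_kinematics(position, orientation): joint angles nearest the present ones, or None.
- r.get_state(): the state.
- r.camera(name): name is "scene" or "top" or "wrist"; returns a dict with "img" (384x512x3 uint8, blue, green, red), "z_map" (384x512 float32, m along the optical axis (not along the pixel's ray), 0 where there is no reading), "K" (3x3 intrinsics, pixels), "dist" ([k1, k2, p1, p2, k3] as OpenCV has them; the pictures are not rectified), "T" (4x4, takes a point from camera to world coordinates); the wrist camera has in their place "mount" (4x4, takes a point from camera to tool coordinates, whose origin is the TCP and whose axes are the flange's). Camera axes: x right, y up, looking along -z (the intrinsics and any distortion apply to the point x, -y, -z); pixel columns grow to the right and rows downward; lengths in m; the calibration is good to about 2 mm. A picture is of the moment at which its call begins: read the wrist's pose just before it.
A pose or a line that the arm cannot do raises r.PlanningError and nothing moves.
- r.sign_off(): hands the job in; it is judged then, once.
Trained networks look in a picture, given as the dict that the camera call returned (one of the last four; its "shot" number tells which), for a name from the list of things; names that differ only in an ending like _2 or _b are one class to them, and where a whole thing is asked for, a point or a joint stands for the part that bears it (a point fixed in the world has none). Each returns a list of dicts, best first, with "conf" (0 to 1); they miss things now and then, are a little off and sometimes report something else, mostly with a low value. They report only what shows in the picture. A call takes as long as a camera call. They do not tell look-alikes from the thing itself.
- r.look_for(picture, name): "position" ([column, row] in pixels, amid what is visible of it).
- r.landmark_of(picture, name): "position" ([column, row] in pixels: a listed point, or the origin of a listed thing).
The state is a dict: "time_s": time; "joint_pos": joint angles; "joint_velocities": joint speeds; "joint_torque": joint torques, N m; "tool_pos": TCP position; "tool_rot": TCP orientation; "ft_force": force on the tool from outside, world axes, zero at the start; "wrist_torque": the same for the moment, N m; "gripper_width": opening from 0.0 (shut) to 1.0 (fully open); "grip_force": force on a finger pad.
Only numpy, scipy, OpenCV 4.12 (cv2) and the standard library are available. Lean on these libraries where they do the work, as an engineer would, in place of code of your own. Each camera call takes 0.05 s, during which the arm holds its last target. There are 200 camera calls.

### The job

The belt pulley on the sharpening machine's drive head still stands proud of its bearing: press it straight down until it is fully seated. Then take the keyed spindle with the hexagonal head out of the wooden block, put its nose in the pulley's bore, turn it until the key slips into the keyway, and push it right home against the kick-out spring, collar hard on the hub face. Finish while still holding the spindle pushed home, as if for someone to tighten the set screws; leave the spare spindle and the tools lying about where they are.

Things in the scene. Friction and masses are not known exactly. Their poses are not given: they have to be found in the camera images.
- pulley_mouth (a point): centre of the flat top face of the pulley's hub (steel, 64 mm across), where the 26 mm bore opens; z points up along the bore, x from the axis to the keyway, a 10 mm wide slot cut outward from the bore to 19 mm from the axis (a notch in the face). The face is 112 mm above the bench when 8 mm proud, 104 mm when seated. Bore and keyway are straight. The hub turns only stiffly (0.35 N m).
- pulley_seat (a joint): how far the pulley is pressed down into its bearing, m: 0 is 8 mm proud, 0.008 fully seated. It slides stiffly (about 10 N push) and stays where it is pushed; press on the solid hub face (clear of bore and keyway, 19 to 32 mm from the axis) or on the belt rim (106 mm across, its top 22 mm below the hub face).
- kick_out (a joint): travel of the spring-loaded kick-out disc in the bore, m: 0 at rest, its top 34 mm below the hub face; about 0.010 with the spindle home, 0.0125 at most. It pushes the spindle up with 5 N at the start and 14 N with the spindle home.
- drive_head: the fixed machine that carries the pulley: plywood board 256 x 160 x 18 mm, grey flange bearing, and behind the pulley (along +x, 118 mm away) a grey motor whose own small pulley ends 98 mm above the bench, below the hub face. Origin under the pulley's axis at bench height.
- spindle_grip (a point): the keyed steel spindle, at the centre of its hexagonal head: 30 mm across flats, from 19 mm below to 19 mm above this point, with a 16 mm thread stub 12 mm tall on top. z up, x the way the key points; two flats face +x and -x, the others follow every 60 degrees. A 44 mm collar, 8 mm thick, is under the head. It hangs by the collar in one of the two holes of the wooden block; 0.34 kg.
- spindle_collar (a point): middle of the underside of the spindle's collar (its seating face), 27 mm below spindle_grip, axes as there. The 24 mm shaft reaches 44 mm below it: the lowest 14 mm are a plain chamfered nose; above, an 8 mm wide key stands out to 17 mm from the axis, up to the collar. A dark rib on the collar's edge shows where the key is. 30 mm above the hub face when the key rests on it, 0 when home.
- spindle_block: drilled wooden block 190 x 78 x 56 mm, fixed, holding the two spindles; origin at the centre of its underside, holes 50 mm either way from the middle along its x axis, 38 mm across and 50 mm deep.
- spare_grip (a point): centre of the head of the spare spindle, which has a plain round head 32 mm across and no key; it stands in the other hole of the block and stays there.
- screwdriver: red-handled screwdriver lying behind the wooden block and the drive head, 200 mm long; a bystander.
- bevel_gauge: folded sliding bevel, 121 x 24 x 17 mm, lying between the wooden block and the drive head; a bystander.
Things that resemble listed ones, but are neither listed nor needed, are in the scene too. Leave any purple or red look-alike of the part that bears spindle_grip alone.

How it is judged (in metres and radians):
On the way, in this order (a step that is already met when the one before it is completed fails the run):
1. the pulley has been pressed down until fully seated (within 1.5 mm), with the spindle not yet in it (value of joint pulley_seat above 0.0065 m and (horizontal distance between spindle_collar and pulley_mouth above 0.03 m or z of spindle_collar in the frame of pulley_mouth above 0.045 m)), for 0.2 s.
2. the spindle is in the bore with its key in the keyway (horizontal distance between spindle_collar and pulley_mouth below 0.004 m and z of spindle_collar in the frame of pulley_mouth below 0.024 m and angle between the x axis of spindle_collar and the x axis of pulley_mouth, either way round below 0.2 rad), for 0.1 s.
At the end, for the whole second after the job is handed in: The pulley is seated (within 1.5 mm), the keyed spindle stands upright in its bore with the key in the keyway and the collar's underside within 2 mm of the hub face, and the gripper is still in contact with the spindle, holding it there against the kick-out spring (value of joint pulley_seat above 0.0065 m and z of spindle_collar in the frame of pulley_mouth below 0.002 m and horizontal distance between spindle_collar and pulley_mouth below 0.003 m and angle between the x axis of spindle_collar and the x axis of pulley_mouth, either way round below 0.2 rad and angle between spindle_collar's own z axis and vertical below 0.06 rad and contact force between the fingers and spindle above 2 N); the arm keeps its last pose, push and grip.
It fails at once if the spare spindle is moved by more than 2 cm (distance of spare_grip from where it was at the start of the episode above 0.02 m).
It fails at once if the screwdriver or the sliding bevel is moved by more than 3 cm (distance of any of screwdriver, bevel_gauge from where it was at the start of the episode above 0.03 m).
It also fails if it takes over 61 s, if anything falls off the work surface, if the arm or the gripper's body presses on something with over 40 N, if the wrist force passes 120 N, or if a joint passes its speed limit or range.

## Working session

There is one attempt and no reset: what is moved stays moved. The work goes in short steps, each a Python script; the robot and the scene stay as the last script left them, time stands still between calls to the robot, and variables do not carry over. Pictures are saved under pics/ and viewed, at most 10 in all, crops included, and the job is handed in when it is done.

```bash
mkdir -p pics
cat > h.py <<'E'
import numpy as np, cv2
from scipy.spatial.transform import Rotation as R
from plant import r
def T_of(p, st=None):
    if 'T' in p: return np.array(p['T'])
    M=np.eye(4); M[:3,:3]=R.from_euler('xyz',st['tool_rot'],degrees=True).as_matrix(); M[:3,3]=st['tool_pos']
    return M@np.array(p['mount'])
def ray(p,px,st=None):
    T=T_of(p,st)
    u=cv2.undistortPoints(np.array([[px]],float),np.array(p['K'],float),np.array(p['dist'],float))[0,0]
    d=T[:3,:3]@np.array([u[0],-u[1],-1.0]); return T[:3,3],d
def at_z(p,px,z,st=None):
    o,d=ray(p,px,st); return o+d*(z-o[2])/d[2]
def cloud(p,st=None):
    h,w=p['z_map'].shape; g=np.stack(np.meshgrid(np.arange(w),np.arange(h)),-1).reshape(-1,1,2).astype(float)
    u=cv2.undistortPoints(g,np.array(p['K'],float),np.array(p['dist'],float))[:,0]
    z=p['z_map'].reshape(-1); T=T_of(p,st)
    P=np.c_[u[:,0]*z,-u[:,1]*z,-z]@T[:3,:3].T+T[:3,3]; P[z==0]=np.nan
    return P.reshape(h,w,3)
def snap(n):
    st=r.get_state(); return r.camera(n),st
E
cat > a.py <<'E'
from h import *
ims=[]
for n in('top','scene'):
    p,st=snap(n); ims.append(p['img']); C=cloud(p)
    for k in('pulley_mouth','spindle_grip','spindle_collar','spare_grip','spindle_block','drive_head','screwdriver','bevel_gauge'):
        for d in r.landmark_of(p,k)[:4]:
            c=d['position']; q=C[min(383,max(0,int(c[1]))),min(511,max(0,int(c[0])))]
            print(n,k,round(d['conf'],2),np.round(c,1),np.round(q,3))
cv2.imwrite('pics/top.png',cv2.resize(ims[0],(800,600),interpolation=2)); cv2.imwrite('pics/scene.png',cv2.resize(ims[1],(800,600)))
print(r.get_state()['time_s'])
E
python3 a.py
```

```text
top pulley_mouth 0.87 [342.1 236.7] [ 0.51  -0.397  0.081]
top spindle_grip 0.83 [230.4 200.2] [ 0.603 -0.129  0.105]
top spindle_grip 0.82 [172.9 255.7] [0.476 0.011 0.102]
top spindle_grip 0.68 [271.3 168.8] [ 0.678 -0.229  0.102]
top spindle_grip 0.64 [186.9 201.4] [ 0.604 -0.024  0.104]
top spindle_collar 0.82 [269.9 174. ] [ 0.667 -0.225  0.079]
top spindle_collar 0.78 [176.4 254. ] [0.478 0.004 0.088]
top spindle_collar 0.71 [186.6 199.7] [ 0.608 -0.025  0.108]
top spindle_collar 0.53 [235.6 202.8] [ 0.598 -0.141  0.1  ]
top spare_grip 0.66 [227.4 237.7] [ 0.516 -0.12   0.102]
top spindle_block 0.77 [230.9 216.4] [ 0.568 -0.126  0.057]
top drive_head 0.78 [333.1 236.1] [ 0.511 -0.369  0.112]
top screwdriver 0.79 [259.7 141.5] [ 0.768 -0.205  0.001]
top bevel_gauge 0.72 [269.8 222.1] [ 0.552 -0.224  0.016]
scene pulley_mouth 0.69 [351.4 168.3] [ 0.51  -0.421  0.111]
scene spindle_grip 0.96 [256.2 216.1] [ 0.608 -0.118  0.093]
scene spindle_grip 0.96 [295.9 277.4] [0.467 0.03  0.086]
scene spindle_grip 0.79 [234.3 249.6] [ 0.594 -0.006  0.082]
scene spindle_grip 0.58 [250.2 197.8] [ 0.672 -0.219  0.079]
scene spindle_collar 0.92 [254.4 229.9] [ 0.611 -0.118  0.064]
scene spindle_collar 0.87 [243.9 206.9] [ 0.69  -0.22   0.053]
scene spindle_collar 0.78 [234.2 260. ] [ 0.595 -0.008  0.059]
scene spindle_collar 0.7 [293.9 293. ] [0.467 0.034 0.059]
scene spare_grip 0.9 [302.2 231.4] [ 0.512 -0.114  0.087]
scene spare_grip 0.39 [276.9 259.3] [ 0.551 -0.091  0.029]
scene spindle_block 0.75 [277.6 260.8] [ 0.549 -0.091  0.027]
scene drive_head 0.66 [344.8 212.8] [ 0.497 -0.348  0.03 ]
scene screwdriver 0.58 [208.2 221.6] [ 0.774 -0.21   0.   ]
0.9
```

View pics/top.png

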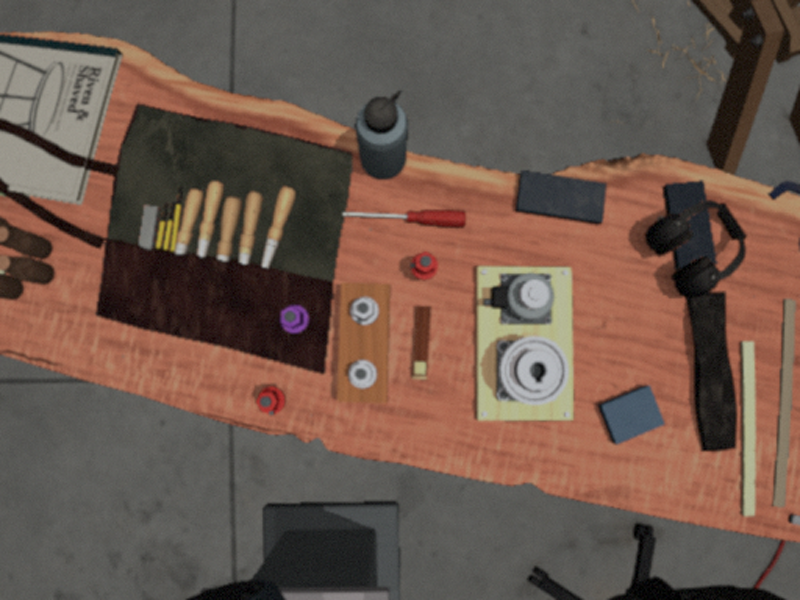

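View pics/scene.png

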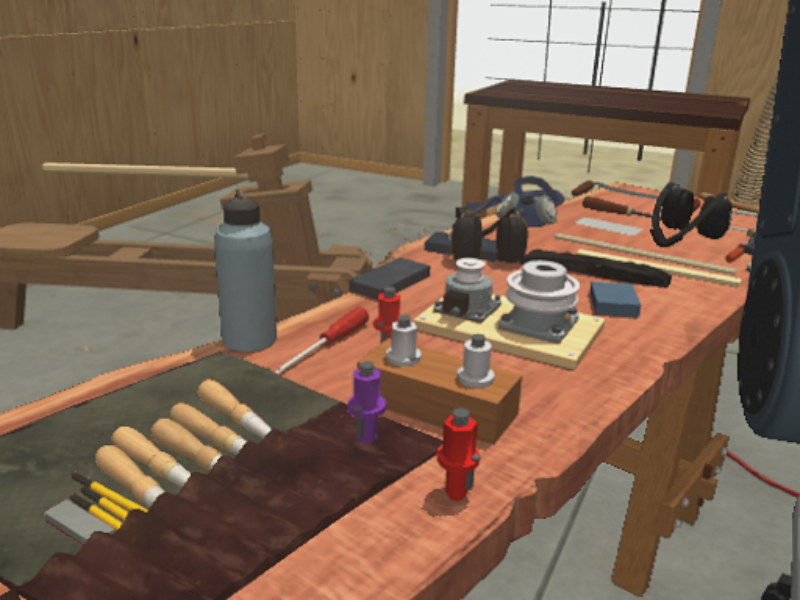

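Candidates for the keyed spindle (800x600 top picture):
- steel, in the block's far hole (365,310)
- steel, in the near hole (362,374)
- purple (294,320)
- red (270,400) and red (425,265)

The far steel one is the likely choice, because the networks take the near one for the spare. I'll check it in a close wrist view.

```bash
cat > b.py <<'E'
from h import *
st=r.get_state(); print(st['tool_rot'],st['gripper_width'])
r.move_gripper(0.0)
ims=[]
import pickle
for nm,pos in(('pul',[0.45,-0.40,0.29]),('blk',[0.50,-0.125,0.29])):
    r.move_pose(pos,[180,0,0]); r.pause(0.3)
    p,st=snap('wrist'); C=cloud(p,st); ims.append(p['img'])
    if nm=='pul':print(np.round(p['mount'],3).tolist(), np.round(st['tool_pos'],3),st['tool_rot'], st['joint_pos'])
    pickle.dump((p,st),open(nm+'.pkl','wb'))
    for k in('pulley_mouth','drive_head') if nm=='pul' else('spindle_grip','spindle_collar','spare_grip','spindle_block','bevel_gauge'):
        for d in r.landmark_of(p,k)[:3]:
            c=d['position']; q=C[min(383,max(0,int(c[1]))),min(511,max(0,int(c[0])))]
            print(nm,k,round(d['conf'],2),np.round(c,1),np.round(q,4))
cv2.imwrite('pics/w1.png',ims[0]); cv2.imwrite('pics/w2.png',ims[1])
print(r.get_state()['time_s'])
E
python3 b.py
```

```text
[-1.79997831e+02 -5.96281262e-04  1.77526331e+01] 0.9975181370388937
[[-0.0, 0.963, 0.269, 0.069], [1.0, 0.0, -0.0, 0.0], [-0.0, 0.269, -0.963, -0.125], [0.0, 0.0, 0.0, 1.0]] [ 0.45 -0.4   0.29] [ 1.79999374e+02  3.74207516e-03 -4.90470132e-02] [-4.61264650e+01  2.34432498e+01  8.36940927e+01 -3.27479389e-03
  7.28648026e+01  4.39235469e+01]
pul pulley_mouth 0.67 [242.4 111.9] [ 0.5111 -0.3915  0.076 ]
pul drive_head 0.94 [245.2 114. ] [ 0.5082 -0.3945  0.077 ]
blk spindle_grip 0.85 [258.8  61. ] [ 0.6044 -0.1319  0.1128]
blk spindle_grip 0.76 [144.   70.7] [ 0.5986 -0.0282  0.0997]
blk spindle_grip 0.67 [120.8 195. ] [0.4774 0.0108 0.0893]
blk spindle_collar 0.96 [125.8 186.4] [0.4848 0.0082 0.0803]
blk spindle_collar 0.82 [259.5  63.6] [ 0.6029 -0.1328  0.112 ]
blk spindle_collar 0.74 [155.1  74.1] [ 0.596  -0.0353  0.0898]
blk spare_grip 0.68 [254.2 160.9] [ 0.5177 -0.1285  0.1122]
blk spare_grip 0.37 [252.3 109. ] [ 0.5632 -0.1268  0.0542]
blk spindle_block 0.87 [253.  108.3] [ 0.5643 -0.1279  0.0566]
blk bevel_gauge 0.69 [330.6 111.2] [ 0.5603 -0.2198  0.0155]
4.9833
```

Run:
```python
import cv2,numpy as np
a=cv2.imread('pics/w1.png');b=cv2.imread('pics/w2.png')
A=cv2.resize(a[40:190,145:345],(800,600),interpolation=2);B=cv2.resize(b[0:210,110:390],(800,600),interpolation=2)
cv2.imwrite('pics/c1.png',A);cv2.imwrite('pics/c2.png',B)
```

```text
(no output)
```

View pics/c1.png

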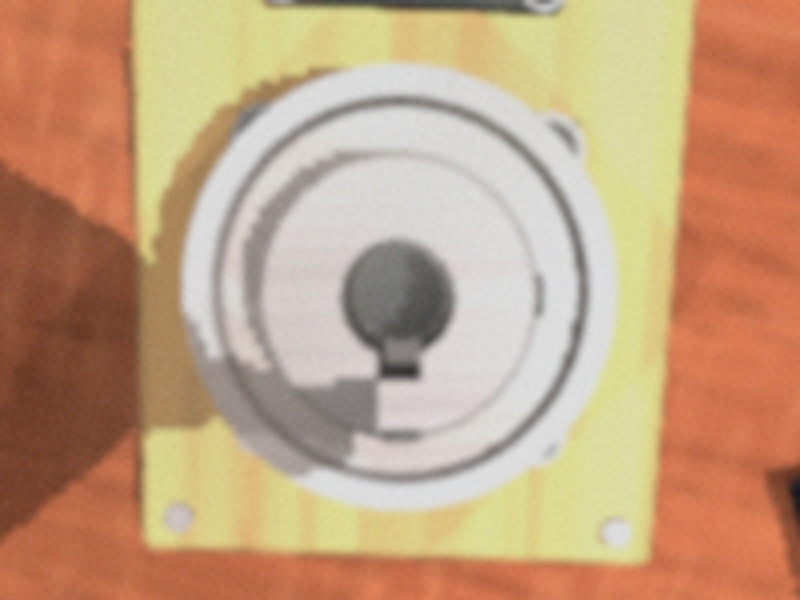

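View pics/c2.png

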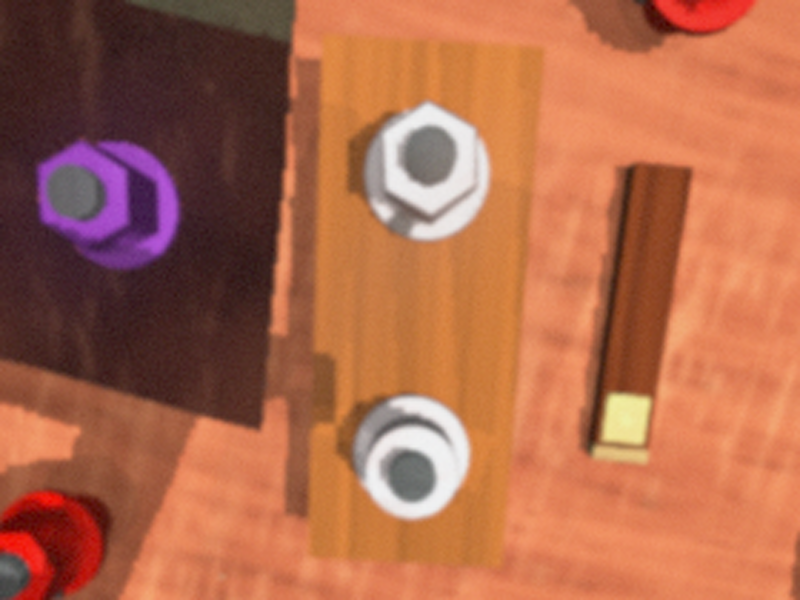

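The far steel spindle, at c2 (430,155), has the hexagonal head, with its dark rib at (400,222). The near one at (412,470) is round. The keyway at c1 (400,360) points toward the robot. Next I'll measure both precisely from the saved shots.

```bash
cat >> h.py <<'E'
from scipy.optimize import least_squares
def circ(Q):
    f=lambda v:np.hypot(Q[:,0]-v[0],Q[:,1]-v[1])-v[2]
    return least_squares(f,[*Q.mean(0),0.02],loss='soft_l1',f_scale=0.001).x
def hub(p,st,zf,guess):
    """bore centre and keyway yaw from dark pixels in hub face (projected at face height zf)"""
    g=cv2.cvtColor(p['img'],cv2.COLOR_BGR2GRAY)
    h,w=g.shape; o,_=ray(p,(0,0),st); T=T_of(p,st)
    gr=np.arange(-0.03,0.03,0.00025); X,Y=np.meshgrid(gr+guess[0],gr+guess[1],indexing='ij')
    W=np.stack([X,Y,np.full_like(X,zf)],-1).reshape(-1,3)
    c=(W-T[:3,3])@T[:3,:3]; c=c*[1,-1,-1]
    px=cv2.projectPoints(c,np.zeros(3),np.zeros(3),np.array(p['K'],float),np.array(p['dist'],float))[0][:,0].astype(np.float32)
    im=cv2.remap(cv2.GaussianBlur(p['img'],(3,3),0),px[:,0].reshape(X.shape).copy(),px[:,1].reshape(X.shape).copy(),cv2.INTER_LINEAR)
    return im,gr
E
python3 - <<'E'
from h import *
import pickle
print(r.tip_reach)
p,st=pickle.load(open('pul.pkl','rb')); C=cloud(p,st)
m=(abs(C[...,0]-.51)<.05)&(abs(C[...,1]+.395)<.05)&(C[...,2]>.105)
Q=C[m]; print('hub face z',np.median(Q[:,2]),len(Q))
hull=cv2.convexHull(Q[:,:2].astype(np.float32))[:,0]; print('hub circ',circ(hull))
im,gr=hub(p,st,.112,circ(hull)[:2]); cv2.imwrite('pics/rect1.png',cv2.resize(im,(480,480)))
p,st=pickle.load(open('blk.pkl','rb')); C=cloud(p,st)
near=(abs(C[...,0]-.603)<.035)&(abs(C[...,1]+.13)<.035)
for lo,hi in((.109,.12),(.096,.107),(.06,.069)):
    Q=C[near&(C[...,2]>lo)&(C[...,2]<hi)]; h2=cv2.convexHull(Q[:,:2].astype(np.float32))[:,0]
    print(lo,len(Q),np.median(Q[:,2]),circ(h2),Q[:,:2].mean(0))
    if lo==.096:
        for t in range(0,60,5):
            e=[]
            for k in range(3):
                u=np.array([np.cos(np.radians(t+60*k)),np.sin(np.radians(t+60*k))]); s=h2@u; e.append(s.max()-s.min())
            print(t,np.round(e,4),round(sum(e),4))
im2,_=hub(p,st,.102,(0.604,-.131)); im3,_=hub(p,st,.064,(0.604,-.131))
out=np.hstack([cv2.resize(i,(400,400)) for i in(im,im2)]); 
out=np.hstack([cv2.resize(i,(266,266)) for i in(im,im2,im3)]); cv2.imwrite('pics/rect.png',out)
E
```

```text
0.017
hub face z 0.3454184537543562 29367
hub circ [ 0.4847367  -0.39540677  0.05404244]
0.109 295 0.11302861889539856 [ 0.61035576 -0.13406461  0.0078793 ] [ 0.61030107 -0.13398223]
0.096 730 0.1014601117601858 [ 0.61050316 -0.13397846  0.01624245] [ 0.60977694 -0.13371514]
0 [0.0347 0.0329 0.0329] 0.1005
5 [0.0347 0.0329 0.0331] 0.1007
10 [0.0345 0.0326 0.033 ] 0.1001
15 [0.034  0.032  0.0327] 0.0987
20 [0.0333 0.0313 0.0321] 0.0966
25 [0.0323 0.0302 0.0313] 0.0938
30 [0.031  0.0291 0.0302] 0.0903
35 [0.0304 0.0299 0.0308] 0.0911
40 [0.031  0.0308 0.032 ] 0.0938
45 [0.0317 0.0316 0.033 ] 0.0963
50 [0.0323 0.0321 0.0338] 0.0982
55 [0.0327 0.0326 0.0344] 0.0997
0.06 482 0.06371433235971588 [ 0.61018574 -0.13374001  0.02169316] [ 0.60242546 -0.13157978]
```

View pics/rect.png

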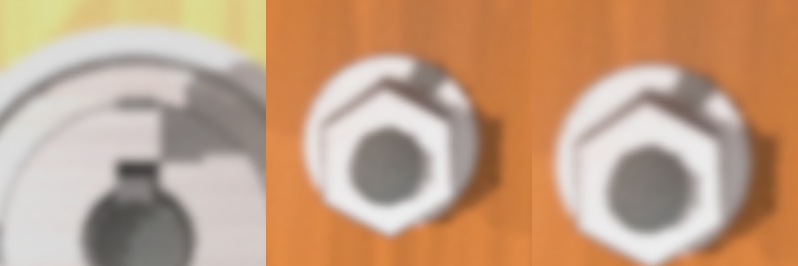

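```bash
cat >> h.py <<'E'
def hubfit(p,st,zf,g0=(.51,-.395)):
    C=cloud(p,st)
    m=(abs(C[...,0]-g0[0])<.045)&(abs(C[...,1]-g0[1])<.045)&(abs(C[...,2]-zf)<.004)
    Q=C[m]; hull=cv2.convexHull(Q[:,:2].astype(np.float32))[:,0]; c=circ(hull)
    im,gr=hub(p,st,zf,c[:2]); g=cv2.cvtColor(im,cv2.COLOR_BGR2GRAY)
    X,Y=np.meshgrid(gr,gr,indexing='ij'); rr=np.hypot(X,Y)
    th=(np.percentile(g[(rr>.02)&(rr<.03)],70)+np.median(g[rr<.01]))/2
    D=(g<th).astype(np.uint8); n,L=cv2.connectedComponents(D); D=L==L[len(gr)//2,len(gr)//2]
    # model: disc r 13 + slot 10 wide to 19 mm
    def f(v):
        x=X-v[0];y=Y-v[1];a=x*np.cos(v[2])+y*np.sin(v[2]);b=-x*np.sin(v[2])+y*np.cos(v[2])
        M=(np.hypot(x,y)<.013)|((a>0)&(a<.019)&(abs(b)<.005)); return (M!=D)[rr<.025].sum()
    from scipy.optimize import minimize
    best=min((minimize(f,[0,0,t],method='Nelder-Mead',options=dict(initial_simplex=[[0,0,t],[.001,0,t],[0,.001,t],[0,0,t+.1]])) for t in np.arange(0,2*np.pi,.35)),key=lambda s:s.fun)
    return dict(z=np.median(Q[:,2]),hub=c,bore=c[:2]+best.x[:2],yaw=np.degrees(best.x[2])%360,miss=best.fun,tot=D.sum()),im
E
python3 - <<'E'
from h import *
import pickle
p,st=pickle.load(open('pul.pkl','rb'))
d,im=hubfit(p,st,.112); print(d)
E
```

```text
{'z': np.float64(0.11056173391105112), 'hub': array([ 0.50893418, -0.39455193,  0.03166418]), 'bore': array([ 0.50868803, -0.39417328]), 'yaw': np.float64(180.00036601789213), 'miss': np.float64(1034.0), 'tot': np.int64(14025)}
```

```bash
cat > c.py <<'E'
from h import *
import pickle
r.move_pose([.509,-.3945,.19],[180,0,0]); r.move_gripper(.52)
f0=np.array(r.get_state()['ft_force']); print('f0',f0,r.get_state()['gripper_width'])
r.movel([.509,-.3945,.142],velocity=.08)
z=.140
while z>.105:
    r.movel([.509,-.3945,z],velocity=.04)
    s=r.get_state(); f=np.array(s['ft_force'])-f0
    print(round(z,4),round(s['tool_pos'][2],4),np.round(f,1),round(s['time_s'],2))
    if f[2]>28: break
    z-=.0015
r.pause(.2); print(r.get_state()['ft_force'])
r.movel([.509,-.3945,.19],velocity=.1)
r.move_gripper(0); r.move_pose([0.44,-0.3945,0.29],[180,0,0]); r.pause(.2)
p,st=snap('wrist'); pickle.dump((p,st),open('pul2.pkl','wb'))
for zf in(.104,): print(hubfit(p,st,zf)[0])
cv2.imwrite('pics/p2.png',p['img']); print(r.get_state()['time_s'])
E
python3 c.py
```

```text
f0 [ 0.60128445 -0.61498734 -0.22094609] 0.5160175523634923
0.14 0.1402 [-1.4  1.4  1.1] 7.58
0.1385 0.1385 [-1.3  0.5  0.1] 7.83
0.137 0.1369 [-1.5  1.4  0.7] 8.08
0.1355 0.1354 [-0.9  1.   0.4] 8.33
0.134 0.1339 [ 0.1  0.9 -0.2] 8.58
0.1325 0.1324 [-0.2  0.   0.5] 8.83
0.131 0.1309 [-0.7  0.5  0.5] 9.08
0.1295 0.1294 [-0.4  0.3 -0.2] 9.33
0.128 0.1279 [-0.6  0.5  0.1] 9.58
0.1265 0.1264 [-0.1  0.7  1. ] 9.83
0.125 0.1253 [-0.9  1.5  4.1] 10.08
0.1235 0.1241 [-3.1  1.9  8.1] 10.33
0.122 0.1227 [-2.1  2.5  8.1] 10.58
0.1205 0.1213 [-2.4  3.1  7.7] 10.83
0.119 0.1197 [-2.4  2.5  7.8] 11.08
0.1175 0.1188 [-4.   4.4 11.9] 11.33
0.116 0.1186 [-8.7  6.8 24.8] 11.58
0.1145 0.1184 [-12.6  10.1  36.1] 11.83
[-12.27146792  10.52377872  36.80517547]
{'z': np.float64(0.10352702740788475), 'hub': array([ 0.50889104, -0.39449463,  0.03156131]), 'bore': array([ 0.50890016, -0.39425592]), 'yaw': np.float64(179.99257007482146), 'miss': np.float64(220.0), 'tot': np.int64(9368)}
14.2417
```

```bash
cat > d.py <<'E'
from h import *
import pickle
x,y=.6103,-.1339
r.move_pose([x,y,.20],[180,0,2]); r.move_gripper(1.0)
f0=np.array(r.get_state()['ft_force'])
r.movel([x,y,.12],velocity=.12); r.movel([x,y,.0815],velocity=.06)
print(np.array(r.get_state()['ft_force'])-f0)
r.move_gripper(0.0); r.pause(.2)
s=r.get_state(); print(s['gripper_width'],s['grip_force'],s['tool_pos'],s['ft_force'])
r.movel([x,y,.20],velocity=.10); r.pause(.3)
s=r.get_state(); print(s['gripper_width'],s['grip_force'],np.array(s['ft_force'])-f0,s['time_s'])
p,st=snap('scene'); cv2.imwrite('pics/held.png',cv2.resize(p['img'][60:285,150:450],(800,600),interpolation=2))
p,st=snap('wrist'); cv2.imwrite('pics/heldw.png',p['img'])
pickle.dump((p,st),open('held.pkl','wb'))
E
python3 d.py
```

```text
[1.09452499 1.15554463 1.05849752]
0.3466224985862139 59.746007923968136 [ 0.61046052 -0.1339368   0.08180363] [-1.2679414   0.65585624  4.27592059]
0.3490409225167726 59.31889043189585 [ 1.35078912  0.37511837 -3.14800963] 20.25
```

View pics/held.png

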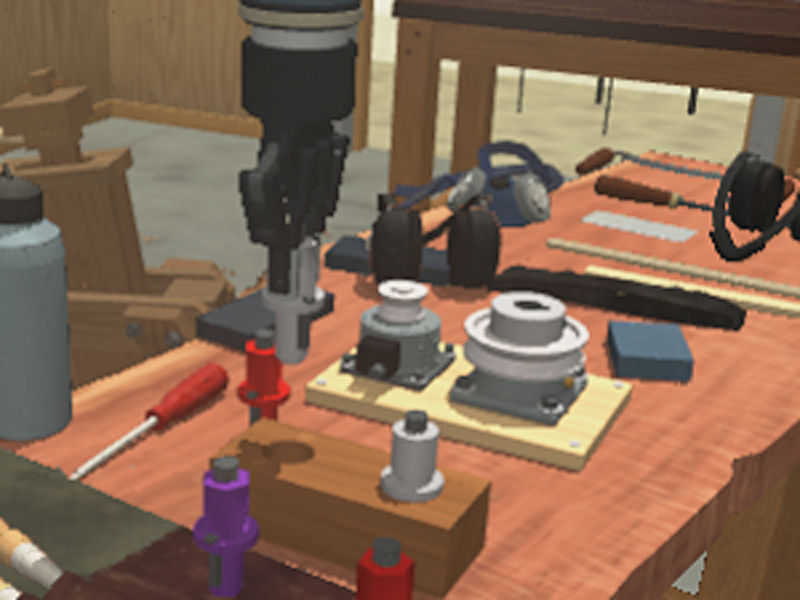

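View pics/heldw.png

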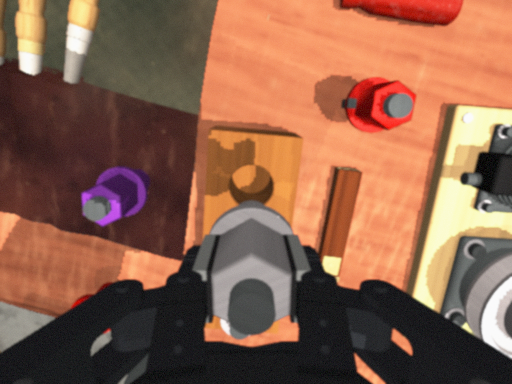

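```bash
cat > e.py <<'E'
from h import *
import pickle
p,st=pickle.load(open('held.pkl','rb')); C=cloud(p,st)-np.array(st['tool_pos'])
off=[]
for lo,hi in((.028,.036),(.016,.024)):
    m=(np.hypot(C[...,0],C[...,1])<.022)&(C[...,2]>lo)&(C[...,2]<hi); Q=C[m]
    h2=cv2.convexHull(Q[:,:2].astype(np.float32))[:,0]; print(lo,len(Q),np.median(Q[:,2]),circ(h2),h2.min(0),h2.max(0))
b=np.array([.5089,-.3944])
r.movel([*b,.24],velocity=.22,rot=[180,0,30]); 
r.movel([*b,.178],velocity=.10); r.pause(.2)
f0=np.array(r.get_state()['ft_force']); print('f0',f0,r.get_state()['time_s'])
z=.176
while z>=.158:
    r.movel([*b,z],velocity=.05); s=r.get_state(); f=np.array(s['ft_force'])-f0
    print(round(z,4),np.round(s['tool_pos'],4),np.round(f,1),np.round(s['wrist_torque'],2))
    if f[2]>10 or np.hypot(f[0],f[1])>15: break
    z-=.002
print(r.get_state()['time_s'])
E
python3 e.py
```

```text
0.028 1998 0.031041476498047282 [2.82085253e-03 6.34499007e-05 2.03874404e-02] [-0.00995087 -0.01802098] [0.01370193 0.01867271]
0.016 4129 0.019762563185257875 [ 2.16169982e-03 -4.31766786e-05  2.04612657e-02] [-0.01239511 -0.01866766] [0.01823226 0.0192777 ]
f0 [ 0.75660678  0.66585981 -2.86226736] 22.75
0.176 [ 0.5088 -0.3943  0.1759] [-0.4 -0.1 -0.2] [-0.01  0.04 -0.  ]
0.174 [ 0.5088 -0.3944  0.1738] [-0.3 -1.4  0.1] [0.02 0.03 0.01]
0.172 [ 0.5089 -0.3943  0.1718] [-1.  -0.6  0.2] [-0.04  0.02  0.  ]
0.17 [ 0.5089 -0.3943  0.1698] [-1.  -0.2 -0.1] [0.   0.02 0.  ]
0.168 [ 0.5088 -0.3944  0.1679] [-0.6 -0.6 -0.4] [-0.02 -0.03  0.01]
0.166 [ 0.5089 -0.3944  0.1658] [-1.6 -1.2  0.5] [-0.02  0.03  0.01]
0.164 [ 0.5088 -0.3944  0.1638] [-0.2 -0.7 -0.7] [ 0.   -0.01 -0.06]
0.162 [ 0.5089 -0.3943  0.1618] [-0.4 -1.  -0.1] [-0.04  0.01 -0.02]
0.16 [ 0.5089 -0.3944  0.1598] [-1.  -1.  -0.1] [ 0.03 -0.02  0.01]
25.0
```

```bash
cat > g.py <<'E'
from h import *
b=np.array([.5089,-.3944]); f0=np.array([.76,.67,-2.86]); yaw=30.
def go(z,y,v=.05):
    r.movel([*b,z],velocity=v,rot=[180,0,y]); s=r.get_state(); f=np.array(s['ft_force'])-f0
    print(round(z,4),y,np.round(s['tool_pos'],4),np.round(f,1),np.round(s['wrist_torque'],2),round(s['time_s'],2)); return s,f
z=.158; seek=[33,27,36,24,39,21,42,18]; 
while z>.127:
    s,f=go(z,yaw)
    if z>.148 and f[2]>8:
        for y in seek:
            s,f=go(z,y)
            if f[2]<4: yaw=y; break
        else: print('no luck'); break
    if f[2]>32 or np.hypot(f[0],f[1])>15: break
    z-=.002
print(r.get_state()['time_s'])
E
python3 g.py
```

```text
0.158 30.0 [ 0.5089 -0.3944  0.1579] [-1.  -1.3 -0.5] [-0.01 -0.01 -0.01] 25.25
0.156 30.0 [ 0.5088 -0.3944  0.1558] [ 0.  -1.4 -0.5] [ 0.03 -0.    0.01] 25.5
0.154 30.0 [ 0.5089 -0.3944  0.1538] [-1.2 -1.1 -0.1] [-0.04 -0.02  0.03] 25.75
0.152 30.0 [ 0.5089 -0.3944  0.1519] [-1.5 -0.6  0. ] [ 0.01 -0.02  0.02] 26.0
0.15 30.0 [ 0.5089 -0.3944  0.1499] [-0.8 -1.  -0.7] [ 0.    0.03 -0.02] 26.25
0.148 30.0 [ 0.5089 -0.3944  0.1478] [-0.7 -0.4  0.4] [-0.01  0.01  0.05] 26.5
0.146 30.0 [ 0.5089 -0.3944  0.1459] [-0.8 -0.6  0. ] [-0.05 -0.03  0.05] 26.75
0.144 30.0 [ 0.5089 -0.3944  0.1438] [-0.9 -0.5 -1.8] [ 0.02 -0.01  0.04] 27.0
0.142 30.0 [ 0.5089 -0.3944  0.1418] [-0.8 -0.2 -0.4] [-0.03 -0.03 -0.01] 27.25
0.14 30.0 [ 0.5089 -0.3944  0.1399] [-1.4 -0.2 -0.8] [0.01 0.05 0.02] 27.5
0.138 30.0 [ 0.509  -0.3945  0.1384] [-1.4  0.5  5.7] [ 0.25  0.23 -0.  ] 27.75
0.136 30.0 [ 0.509  -0.3945  0.1363] [-2.4  0.2  7. ] [0.26 0.22 0.06] 28.0
0.134 30.0 [ 0.5091 -0.3945  0.1344] [-2.6  0.6  9.4] [ 0.36  0.34 -0.05] 28.25
0.132 30.0 [ 0.5091 -0.3945  0.1325] [-2.6  1.6 10.8] [0.46 0.41 0.01] 28.5
0.13 30.0 [ 0.5091 -0.3945  0.1307] [-2.9  2.  12.2] [0.55 0.54 0.06] 28.75
0.128 30.0 [ 0.5091 -0.3946  0.1296] [-5.3  3.5 18.5] [0.87 0.97 0.01] 29.0
29.0
```

Run:
```python
from h import *
for z in(.127,.126,.125):
    r.movel([.5089,-.3944,z],velocity=.05); s=r.get_state(); f=s['ft_force'][2]+2.86
    print(z,np.round(s['tool_pos'],4),np.round(s['ft_force'],1),s['tool_rot'],s['grip_force'])
    if f>27: break
r.pause(.3); s=r.get_state(); print(np.round(s['tool_pos'],4),np.round(s['ft_force'],1),s['time_s'])
p,st=snap('scene'); cv2.imwrite('pics/end.png',cv2.resize(p['img'][100:250,260:460],(800,600),interpolation=2))
```

```text
0.127 [ 0.5092 -0.3946  0.1295] [-6.9  7.2 23.7] [ 1.79927504e+02 -2.25458498e-02  3.00058191e+01] 62.98605802003294
0.126 [ 0.5092 -0.3946  0.1294] [-9.9  9.3 32.2] [ 1.79914062e+02 -2.47909806e-02  3.00063163e+01] 64.01908318977803
[ 0.5092 -0.3946  0.1294] [-10.8   8.9  32.1] 29.8
```

View pics/end.png

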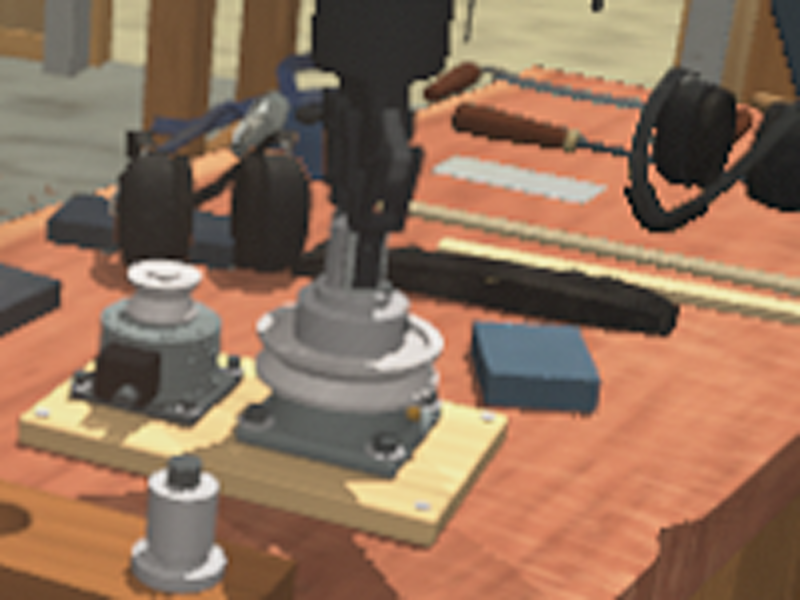

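The picture shows the collar resting on the hub face at about (355,300), with the gripper still holding the head. The push has met a hard stop at TCP z 0.1294, close to the height I expected for home.

```bash
python3 -c "
from plant import r
print(r.sign_off())"
```

```text
the job is handed in; nothing more can be done
None
```

The job is handed in at about 30 s of the 61 s: the pulley is pressed down to its stop, and the hex-head spindle slid in with its key in the keyway, held with its collar hard on the hub face at about 35 N. The sign-off gave no verdict.

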